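# Stow the coin rolls in the graded coin tray

### The job

Stow the four loose coin rolls in the channels of the black coin tray, in order of size: the thinnest roll in the narrowest channel, then the next thicker in each next channel, and the thickest in the widest, beside the yellow lift tab. Each roll must lie along its channel, fully down in the groove and between its end stops. Leave the stapler and the tally counter where they are.

Things in the scene. Friction and masses are not known exactly. Their poses are not given: they have to be found in the camera images.
- roll_red: coin roll, a rigid cylinder 16 mm in diameter and 50 mm long lying on its side: white wrapper with a broad red band round the middle and a copper coloured coin showing at each end; origin at its centre (so 8 mm above whatever it lies on), x axis along the roll. About 80 g. It may turn about x, so its y and z mean nothing
- roll_green: coin roll, a rigid cylinder 20 mm in diameter and 53 mm long lying on its side: white wrapper with a broad green band round the middle and a brass coloured coin showing at each end; origin at its centre (so 10 mm above whatever it lies on), x axis along the roll. About 140 g. It may turn about x, so its y and z mean nothing
- roll_blue: coin roll, a rigid cylinder 24 mm in diameter and 56 mm long lying on its side: white wrapper with a broad blue band round the middle and a steel coloured coin showing at each end; origin at its centre (so 12 mm above whatever it lies on), x axis along the roll. About 220 g. It may turn about x, so its y and z mean nothing
- roll_orange: coin roll, a rigid cylinder 29 mm in diameter and 60 mm long lying on its side: white wrapper with a broad orange band round the middle and a brass coloured coin showing at each end; origin at its centre (so 14.5 mm above whatever it lies on), x axis along the roll. About 330 g. It may turn about x, so its y and z mean nothing
- channel_1: narrowest of 4 white channels side by side in a black tray, far from the yellow tab; fixed, 68 x 42 mm, black groove of radius 9 mm for a 16 mm roll. Origin mid-underside, 17 mm over the worktop; x along the groove, y across, to the wide end. Groove bottom 10.3 mm, seated roll's centre 18.3 mm above the origin. 20-degree flanks to ridges 19 mm above it; 2.6 mm end stops
- channel_2: second narrowest of 4 white channels side by side in a black tray, next after channel_1, 43 mm from it (middle to middle); fixed, 71 x 44 mm, black groove of radius 11 mm for a 20 mm roll. Origin mid-underside, 17 mm over the worktop; x along the groove, y across, to the wide end. Groove bottom 9.6 mm, seated roll's centre 19.6 mm above the origin. Flanks, ridges, end stops as channel_1
- channel_3: second widest of 4 white channels side by side in a black tray, next, 47 mm on; fixed, 74 x 50 mm, black groove of radius 13 mm for a 24 mm roll. Origin mid-underside, 17 mm over the worktop; x along the groove, y across, to the wide end. Groove bottom 8.2 mm, seated roll's centre 20.2 mm above the origin. Flanks, ridges, end stops as channel_1
- channel_4: widest of 4 white channels side by side in a black tray, next, 51.5 mm on, at the end with the yellow lift tab; fixed, 78 x 53 mm, black groove of radius 15.5 mm for a 29 mm roll. Origin mid-underside, 17 mm over the worktop; x along the groove, y across, to the wide end. Groove bottom 7.1 mm, seated roll's centre 21.6 mm above the origin. Flanks, ridges, end stops as channel_1
- stapler: red and black stapler lying near the tray, 34 x 125 x 46 mm, loose, not to be moved; origin at the centre of its underside, long side along its y axis
- tally_counter: small white tally counter with a black window, 54 x 45 x 25 mm, loose, not to be moved; origin at the centre of its underside

How it is judged (in metres and radians):
At the end, for the whole second after the job is handed in: each roll is at rest in the channel of its size (red 1, green 2, blue 3, orange 4): centre within 6 mm of the groove's midline, 10 mm of the middle along it and 4 mm of its seated height, axis within 0.15 rad of the groove (x of roll_red in the frame of channel_1 between -0.01 and 0.01 m and y of roll_red in the frame of channel_1 between -0.006 and 0.006 m and z of roll_red in the frame of channel_1 between 0.0143 and 0.0223 m and angle between the x axis of roll_red and the x axis of channel_1, either way round below 0.15 rad and linear speed of each of roll_red, roll_green, roll_blue, roll_orange below 0.02 m/s and x of roll_green in the frame of channel_2 between -0.01 and 0.01 m and y of roll_green in the frame of channel_2 between -0.006 and 0.006 m and z of roll_green in the frame of channel_2 between 0.0156 and 0.0236 m and angle between the x axis of roll_green and the x axis of channel_2, either way round below 0.15 rad and x of roll_blue in the frame of channel_3 between -0.01 and 0.01 m and y of roll_blue in the frame of channel_3 between -0.006 and 0.006 m and z of roll_blue in the frame of channel_3 between 0.0162 and 0.0242 m and angle between the x axis of roll_blue and the x axis of channel_3, either way round below 0.15 rad and x of roll_orange in the frame of channel_4 between -0.01 and 0.01 m and y of roll_orange in the frame of channel_4 between -0.006 and 0.006 m and z of roll_orange in the frame of channel_4 between 0.0176 and 0.0256 m and angle between the x axis of roll_orange and the x axis of channel_4, either way round below 0.15 rad); the robot touches nothing.
It fails at once if the stapler is pushed more than 20 mm (distance of stapler from where it was at the start of the episode above 0.02 m).
It fails at once if the tally counter is pushed more than 20 mm (distance of tally_counter from where it was at the start of the episode above 0.02 m).
It also fails if it takes over 93 s, if anything falls off the work surface, if the arm or the gripper's body presses on something with over 40 N, if the wrist force passes 120 N, or if a joint passes its speed limit or range.

### The arm

A 7-joint arm with a two-finger parallel gripper is mounted at the origin on a cart in front of the work surface, level with it; the furniture and walls round the work are solid. World frame = base frame: x ahead of the robot, y to its left, z up, the work surface at z = 0. Lengths are in m, angles in degrees, forces in N, time in s.
With the tool pointing down it reaches from about 0.425 to 0.875 m from the base axis. Payload 4.7 kg.
Tool frame: the origin (TCP) lies midway between the tips of the shut fingers; the grasp point (between the pads) lies 19 mm behind it (env.grip_point_offset is the distance from the TCP to the grasp point, in m); z points along the fingers, y is the line along which they close (so a half turn about z gives the same grasp; the last joint's range is limited). The gripper opens to 87 mm and grips with 3 to 60 N. Pads are 19 mm wide; open, the fingers measure 117 mm over their backs; the gripper's body (75 mm by 190 mm) begins 51 mm behind the grasp point.
Start: joints at [65.953, 18.392, -4.016, 83.108, 1.295, 78.541, -3.26], TCP at [0.273, -0.59, 0.223] pointing down, gripper open.
Joint ranges: [-163.93, 163.93], [-17.29, 119.83], [-79.2, 71.16], [3.27, 140.29], [-89.18, 269.18], [5.43, 117.66], [-154.24, 154.24]. Speed limits (degrees/s): [147.25, 147.25, 180, 180, 180, 180, 180].

### API

Orientations are given as [roll, pitch, yaw] about the fixed x, y, z axes, in that order (R = Rz(yaw) Ry(pitch) Rx(roll)).
In Python, from cell import env gives the robot as it stands.
- The arm moves only by the shell command python3 -m jog 'ROWS' [FORCE]. ROWS is JSON, a list of rows, each a list of 7 numbers: the shift along the tool's x, y, z in m, then the turn, a rotation vector about the tool's x, y, z in rad, then the finger opening in m, from 0 to 0.087. A call has 1 to 12 rows; each row shifts and turns the commanded pose from where the row before left it, along the tool's axes as they then stand; what a row does not reach is not made up. A row lasts 1/12 s, in which the tool goes at most 41.7 mm and 7.16 degrees, less where a joint would pass 70% of its speed; a pose out of reach is approached as far as the arm can. A call is refused whole if a number of a shift passes 0.0417 or a number of a turn 0.125, either way. A call with a gripper value outside its range is refused whole. The fingers move at their own pace and stop on an object; FORCE is the grip in N (left out, the last holds). Time passes only in rows, so rows that do not move let the fingers close. It gives the time, the measured TCP pose, the force, the opening and the grip force at its end, in the units of the state.
- env.get_obs(): the state, without advancing time (a new reading comes with each control period).
- env.read_camera(name): name is "scene" or "top" or "wrist"; returns the picture (384x512x3 uint8, blue, green, red); there is no depth.
- env.get_calibration(name): a dict with "fov_y" (degrees; the focal length in pixels is half the picture's height over the tangent of half this angle, whatever the lens; pixels are square), "cx", "cy" (the principal point, pixels), "k1" (the pictures are not rectified: a ray, as slopes to the right and down, at radius r is drawn at 1 + k1 r^2 times it, then the intrinsics apply), "pose" (4x4, takes a point from camera to world coordinates). Camera axes: x right, y up, looking along -z (the intrinsics and any distortion apply to the point x, -y, -z); pixel columns grow to the right and rows downward; lengths in m; the calibration is good to about 2 mm. A picture is of the moment at which its call begins: read the wrist's pose just before it. get_calibration takes no time and is no camera call; for the wrist camera it gives the pose at the moment of the call.
- env.sign_off(): hands the job in; it is judged then, once.
The state is a dict: "time_s": time; "qpos": joint angles; "joint_velocities": joint speeds; "effort": joint torques, N m; "tool_pos": TCP position; "tool_rot": TCP orientation; "force": force on the tool from outside, world axes, zero at the start; "wrist_torque": the same for the moment, N m; "grip_width": finger opening in m; "grasp_force": force on a finger pad.
Only numpy, scipy, OpenCV 4.12 (cv2) and the standard library are available. Lean on these libraries where they do the work, as an engineer would, in place of code of your own. Each camera call takes 0.05 s, during which the arm holds its last target. There are 200 camera calls.

## Working session

There is one attempt and no reset: what is moved stays moved. The work goes in short steps, Python scripts to look and compute and a shell command to move; the robot and the scene stay as the last step left them, time stands still between calls to the robot, and variables do not carry over. Pictures are saved under pics/ and viewed, at most 17 in all, crops included, and the job is handed in when it is done.

```bash
mkdir -p pics; ls; cat > h.py <<'E'
import numpy as np, cv2
from cell import env
def cal(n):
    c=env.get_calibration(n); f=192/np.tan(np.radians(c['fov_y'])/2)
    return f,c['cx'],c['cy'],c['k1'],np.array(c['pose'])
def ray(C,u,v):
    f,cx,cy,k,P=C; d=np.array([(u-cx)/f,(v-cy)/f]); s=d.copy()
    for _ in range(30): s=d/(1+k*(s@s))
    return P[:3,3],P[:3,:3]@np.array([s[0],-s[1],-1])
def pt(C,u,v,z):
    o,d=ray(C,u,v); return o+d*(z-o[2])/d[2]
def proj(C,p):
    f,cx,cy,k,P=C; q=P[:3,:3].T@(np.array(p)-P[:3,3]); s=np.array([q[0],-q[1]])/-q[2]
    s=s*(1+k*(s@s)); return s*f+[cx,cy]
E
python3 - <<'E'
from h import *
for n in('top','scene'):
    C=cal(n);print(n,C); cv2.imwrite(f'pics/{n}0.png',cv2.resize(env.read_camera(n),(800,600),interpolation=cv2.INTER_CUBIC))
o=env.get_obs();print(o['tool_pos'],o['tool_rot'],o['time_s'],env.grip_point_offset)
E
```

```text
pics
top (np.float64(452.85296125081544), 254.29085496020545, 189.90737290684743, -0.14440760664413224, array([[ 0.01721853,  0.99477293, -0.10064956,  0.39549052],
       [-0.9998476 ,  0.01742116,  0.00113457, -0.17435056],
       [ 0.00288207,  0.10061468,  0.99492129,  1.07283273],
       [ 0.        ,  0.        ,  0.        ,  1.        ]]))
scene (np.float64(468.20583898345296), 255.41978863418566, 195.77343206436765, 0.02384757602037462, array([[-0.99002213,  0.08529861, -0.11216207,  0.37856311],
       [-0.13893204, -0.45790867,  0.87807604,  0.62995138],
       [ 0.02353868,  0.88489762,  0.46519043,  0.46366704],
       [ 0.        ,  0.        ,  0.        ,  1.        ]]))
[ 0.27293953 -0.58937666  0.22157092] [-1.79901909e+02  5.45169506e-03  2.48543438e+01] 0.1 0.0187
```

View pics/top0.png

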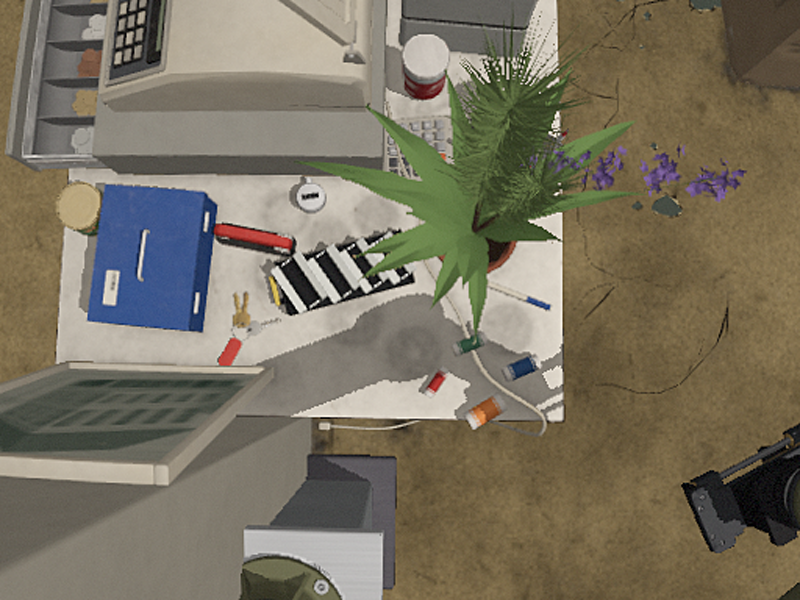

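View pics/scene0.png

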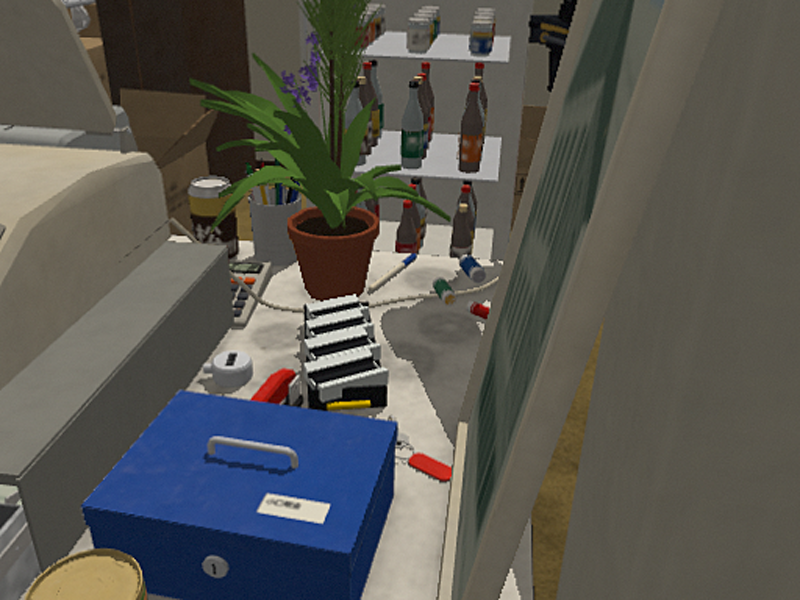

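The top view shows the tray at about (275–413, 230–315), with the yellow tab on its left. The rolls are red (435,382), green (468,344), blue (519,368) and orange (484,411). A plant overhangs the narrow end of the tray. The scene view shows the stapler and counter behind the tray, and a leaning panel on the robot's side.

```bash
python3 - <<'E'
from h import *
im=env.read_camera('top')[140:280,165:365]
cv2.imwrite('pics/topc.png',cv2.resize(im,(800,560),interpolation=cv2.INTER_CUBIC))
C=cal('top');print('base px',proj(C,[0,0,0]),proj(C,[0,0,0.3]))
E
```

```text
base px [176.22302663 401.07999741] [148.19923478 460.77274594]
```

View pics/topc.png

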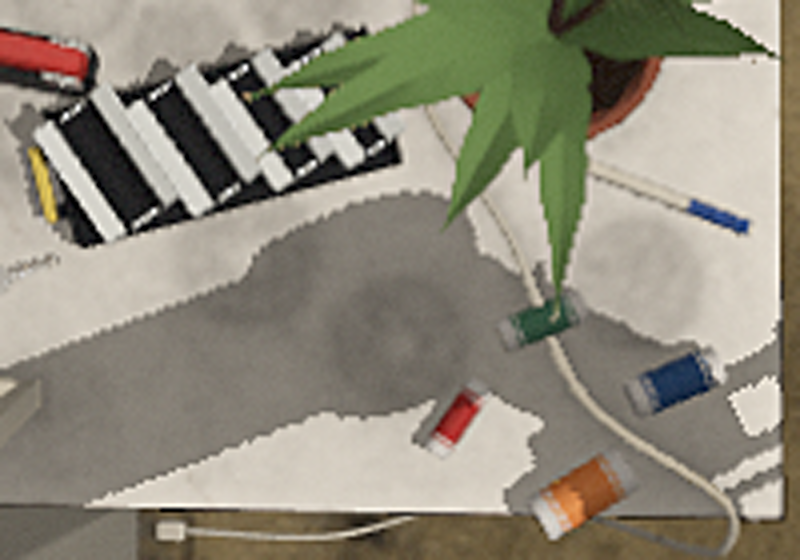

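The crop shows the tab at crop (43,185). Approximate roll ends in crop pixels: red (475,388)–(440,450), green (505,337)–(577,304), blue (633,400)–(715,360), orange (543,518)–(628,465). Plant leaves hang over channels 1 and 2, so I'll triangulate the leaf heights and the tray.

```bash
python3 - <<'E'
from h import *
T=cal('top');S=cal('scene')
def tp(u,v,z): return pt(T,u/4+165,v/4+140,z)
for n,a,b,r in(('red',(475,388),(440,450),8),('green',(505,337),(577,304),10),('blue',(633,400),(715,360),12),('orange',(543,518),(628,465),14.5)):
    A=tp(*a,r/1000);B=tp(*b,r/1000);d=B-A
    print(n,(A+B)/2,'len',np.linalg.norm(d),'ang',np.degrees(np.arctan2(d[1],d[0])),'r',np.hypot(*((A+B)/2)[:2]))
# tray end ridge: crop (38,130)-(117,240); far corner (400,160) base
a=tp(45,125,.036);b=tp(117,238,.036);print('ridge',a,b,np.linalg.norm(a-b),np.degrees(np.arctan2(*(a-b)[1::-1])))
a=tp(90,245,.017);b=tp(402,160,.017);print('side',a,b,np.degrees(np.arctan2(*(b-a)[1::-1])))
def tri(t,s):
    o1,d1=ray(T,*(np.array(t)*.64));o2,d2=ray(S,*(np.array(s)*.64))
    k=np.linalg.lstsq(np.c_[d1,-d2],o2-o1,rcond=None)[0];p,q=o1+k[0]*d1,o2+k[1]*d2
    print((p+q)/2,'gap',np.linalg.norm(p-q))
tri((475,325),(447,217));tri((302,162),(192,83));tri((370,270),(350,225));tri((370,270),(220,232))
# line of scene pixels for top ray at heights
for px in((475,325),(370,270),(365,255),(435,297)):
    print(px,[(h,(proj(S,pt(T,px[0]*.64,px[1]*.64,h))/.64).round().tolist(),pt(T,px[0]*.64,px[1]*.64,h).round(3)[:2].tolist()) for h in(.1,.15,.2,.25,.3)])
E
```

```text
red [ 0.37522838 -0.23651954  0.008     ] len 0.041622768166319976 ang 151.2610298252504 r 0.4435513823901781
green [ 0.43358233 -0.28476127  0.01      ] len 0.046747502051849625 ang -64.6384548837668 r 0.5187317386759857
blue [ 0.39976661 -0.363252    0.012     ] len 0.0540632721373227 ang -63.64107608777721 r 0.5401530907681704
orange [ 0.33431447 -0.3113183   0.0145    ] len 0.05842964567983281 ang -57.64644773731172 r 0.4568208066676389
ridge [0.54071557 0.00627302 0.036     ] [ 0.47577412 -0.03775438  0.036     ] 0.07845893487009768 34.13551986452708
side [ 0.47284071 -0.01947356  0.017     ] [ 0.52615231 -0.20147985  0.017     ] -73.6741231465611
[ 0.44484512 -0.28138451  0.11983389] gap 0.02097528902081693
[ 0.64556563 -0.05785369  0.31440033] gap 0.05122671516592561
[ 0.52922401 -0.13807115  0.15491629] gap 0.012670524458806176
[ 0.59855163 -0.11331257  0.14461785] gap 0.1552493279929088
(475, 325) [(0.1, [430.0, 229.0], [0.457, -0.283]), (0.15, [433.0, 195.0], [0.453, -0.278]), (0.2, [437.0, 158.0], [0.45, -0.272]), (0.25, [441.0, 120.0], [0.447, -0.266]), (0.3, [446.0, 78.0], [0.444, -0.261])]
(370, 270) [(0.1, [354.0, 270.0], [0.531, -0.137]), (0.15, [361.0, 230.0], [0.524, -0.139]), (0.2, [367.0, 188.0], [0.517, -0.141]), (0.25, [374.0, 143.0], [0.51, -0.143]), (0.3, [381.0, 96.0], [0.503, -0.145])]
(365, 255) [(0.1, [336.0, 271.0], [0.551, -0.129]), (0.15, [342.0, 231.0], [0.543, -0.132]), (0.2, [349.0, 189.0], [0.535, -0.134]), (0.25, [356.0, 144.0], [0.527, -0.136]), (0.3, [364.0, 96.0], [0.519, -0.139])]
(435, 297) [(0.1, [396.0, 243.0], [0.494, -0.228]), (0.15, [400.0, 207.0], [0.489, -0.225]), (0.2, [405.0, 168.0], [0.484, -0.222]), (0.25, [411.0, 128.0], [0.479, -0.219]), (0.3, [416.0, 84.0], [0.474, -0.217])]
```

```bash
python3 - <<'E'
from h import *
im=env.read_camera('scene')[30:270,100:340]
cv2.imwrite('pics/scenec.png',cv2.resize(im,(600,600),interpolation=cv2.INTER_CUBIC))
E
```

```text
(no output)
```

View pics/scenec.png

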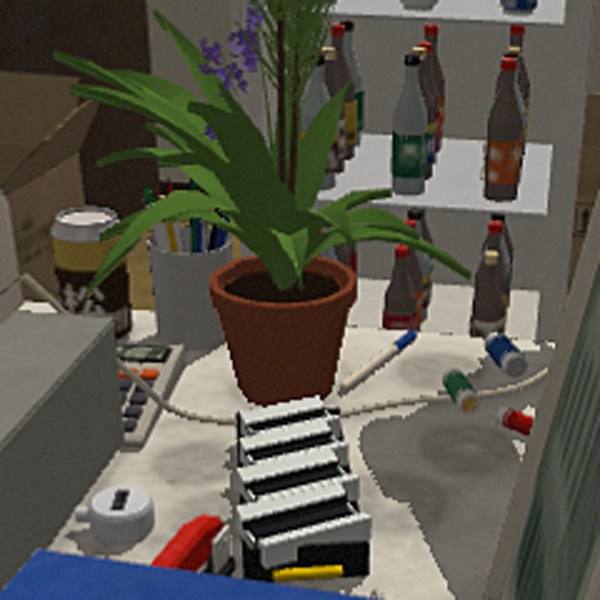

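The leaves arch over the tray at roughly 0.15–0.3 m, and the pot is close to channel 1, so I may need to lean the gripper away there. Next I'll add a move planner and look closely with the wrist camera.

```bash
cat >> h.py <<'E'
from scipy.spatial.transform import Rotation as Ro
def rot(yaw,lean=0,side=0):
    """tool down, tool x at yaw; lean: deg about tool y, side: deg about tool x"""
    return Ro.from_euler('xyz',[180,0,yaw],degrees=True)*Ro.from_euler('yx',[lean,side],degrees=True)
def cur():
    o=env.get_obs(); return np.array(o['tool_pos']),Ro.from_euler('xyz',o['tool_rot'],degrees=True)
def plan(p1,R1,p0=None,R0=None,n=None):
    if p0 is None: p0,R0=cur()
    w=(R0.inv()*R1).as_rotvec(); D=np.linalg.norm(np.array(p1)-p0)
    n=n or int(max(1,np.ceil(D/.040),np.ceil(np.linalg.norm(w)/.118)))
    A=sum((R0*Ro.from_rotvec(w*k/n)).as_matrix() for k in range(n))
    v=np.linalg.solve(A,np.array(p1)-p0)
    print(n,'rows of',(np.r_[v,w/n]).round(4).tolist(),'D',round(D,3)); return p1,R1
E
python3 -c "
from h import *
plan([.36,-.33,.30],rot(24.85))"
```

```text
8 rows of [0.0235, -0.0249, -0.0097, -0.0001, 0.0, 0.0] D 0.285
```

```bash
python3 -m jog '[[0.0235,-0.0249,-0.0097,0,0,0,0.087],[0.0235,-0.0249,-0.0097,0,0,0,0.087],[0.0235,-0.0249,-0.0097,0,0,0,0.087],[0.0235,-0.0249,-0.0097,0,0,0,0.087],[0.0235,-0.0249,-0.0097,0,0,0,0.087],[0.0235,-0.0249,-0.0097,0,0,0,0.087],[0.0235,-0.0249,-0.0097,0,0,0,0.087],[0.0235,-0.0249,-0.0097,0,0,0,0.087],[0,0,0,0,0,0,0.087],[0,0,0,0,0,0,0.087]]'
python3 - <<'E'
from h import *
C=cal('wrist');np.save('w1.npy',np.array(C,dtype=object),allow_pickle=True)
cv2.imwrite('pics/w1.png',cv2.resize(env.read_camera('wrist'),(800,600),interpolation=cv2.INTER_CUBIC));print(C,cur()[0])
E
```

```text
time_s: 1.03
tool_pos: [0.3613, -0.3284, 0.3013]
tool_rot: [179.9, -0.0, 25.1]
force: [0.2, -0.0, -0.6]
grip_width: 0.087
grasp_force: 0.0
(np.float64(315.94747012448585), 253.2184933643045, 194.28175126954693, 0.017788480515791728, array([[ 0.42481373,  0.87423785,  0.23503503,  0.42568985],
       [-0.90527532,  0.40934251,  0.11364551, -0.29842784],
       [ 0.00314338, -0.26104958,  0.96532028,  0.46249375],
       [ 0.        ,  0.        ,  0.        ,  1.        ]])) [ 0.36004604 -0.33004047  0.30044605]
```

View pics/w1.png

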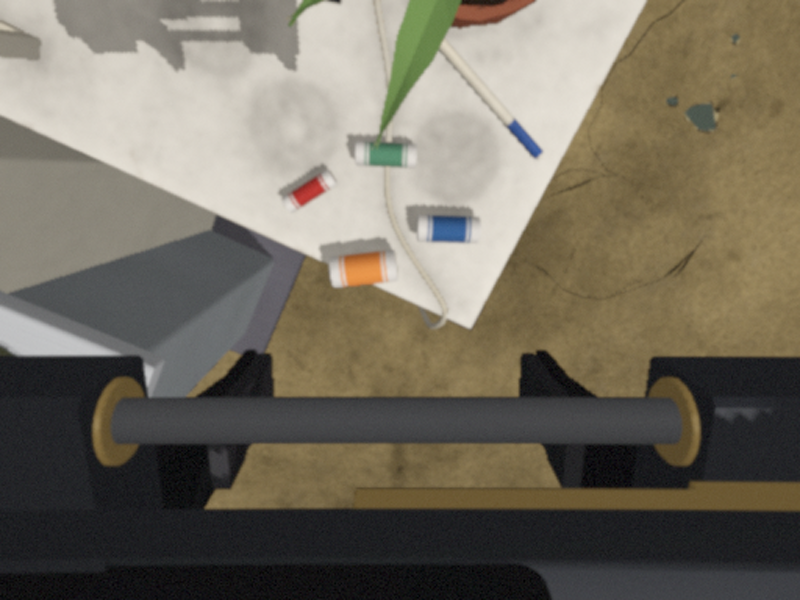

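The wrist view shows all four rolls: red (310,189), green (386,155), blue (448,229), orange (363,269). The leaf tip hangs just above green at about (383,140).

```bash
python3 - <<'E'
from h import *
C=cal('wrist')
for n,a,b,r in(('red',(288,202),(332,177),8),('green',(357,153),(415,157),10),('blue',(419,229),(478,230),12),('orange',(333,273),(394,265),14.5)):
    A,B=[pt(C,u*.64,v*.64,r/1000) for u,v in(a,b)];d=B-A
    print(n,((A+B)/2).round(4),'len',np.linalg.norm(d).round(4),'ang',np.degrees(np.arctan2(d[1],d[0])).round(1))
    T=cal('top')
print('pot rim top-view',pt(T,490*.64,252*.64,.12))
plan([.45,-.10,.33],rot(25.1))
E
```

```text
red [ 0.377  -0.2389  0.008 ] len 0.0458 ang -36.6
green [ 0.4326 -0.2884  0.01  ] len 0.0508 ang -68.8
blue [ 0.3978 -0.3667  0.012 ] len 0.0535 ang -66.1
orange [ 0.3325 -0.3115  0.0145] len 0.0568 ang -57.5
pot rim top-view [ 0.55554642 -0.30103459  0.12      ]
7 rows of [0.0255, -0.0244, -0.0042, 0.0002, 0.0001, -0.0005] D 0.249
```

```bash
python3 - <<'E'
from h import *
T=cal('top');W=cal('wrist')
def tri(t,s):
    o1,d1=ray(T,*(np.array(t)*.64));o2,d2=ray(W,*(np.array(s)*.64))
    k=np.linalg.lstsq(np.c_[d1,-d2],o2-o1,rcond=None)[0];p,q=o1+k[0]*d1,o2+k[1]*d2
    print((p+q)/2,'gap',np.linalg.norm(p-q))
tri((272,370),(40,45));tri((475,325),(380,142))
plan([.42,-.09,.36],rot(25.1))
E
```

```text
[ 0.38907917  0.01323561 -0.00386776] gap 0.0001626704170762109
[ 0.44584075 -0.28260782  0.12062684] gap 0.019179305262020392
7 rows of [0.0222, -0.0275, -0.0085, 0.0002, 0.0001, -0.0005] D 0.254
```

```bash
python3 -m jog '[[0.0222,-0.0275,-0.0085,0,0,0,0.087],[0.0222,-0.0275,-0.0085,0,0,0,0.087],[0.0222,-0.0275,-0.0085,0,0,0,0.087],[0.0222,-0.0275,-0.0085,0,0,0,0.087],[0.0222,-0.0275,-0.0085,0,0,0,0.087],[0.0222,-0.0275,-0.0085,0,0,0,0.087],[0.0222,-0.0275,-0.0085,0,0,0,0.087],[0,0,0,0,0,0,0.087],[0,0,0,0,0,0,0.087]]'
python3 - <<'E'
from h import *
T=cal('top')
for h in(.1,.2,.3,.4,.5): print(h,pt(T,170*.64,485*.64,h).round(3))
cv2.imwrite('pics/w2.png',cv2.resize(env.read_camera('wrist')[:230],(800,360),interpolation=cv2.INTER_CUBIC));print(cal('wrist')[4].tolist(),cur()[0],env.get_obs()['qpos'])
E
```

```text
time_s: 1.83
tool_pos: [0.4206, -0.0898, 0.3599]
tool_rot: [180.0, -0.0, 25.0]
force: [-0.0, -0.1, -0.0]
grip_width: 0.0869
grasp_force: 0.0
0.1 [0.227 0.134 0.1  ]
0.2 [0.245 0.102 0.2  ]
0.3 [0.262 0.07  0.3  ]
0.4 [0.279 0.039 0.4  ]
0.5 [0.296 0.007 0.5  ]
[[0.41973692974792987, 0.876027297138721, 0.2374807033710418, 0.48488223728078333], [-0.9076453896352047, 0.40486417609683734, 0.11074676332689339, -0.06203781148496153], [0.0008697584349057767, -0.2620327719604031, 0.9650585836823632, 0.5204927543619582], [0.0, 0.0, 0.0, 1.0]] [ 0.42003796 -0.09142385  0.35932191] [ 43.3302849  -10.61994605 -29.05742685  97.31495617  -5.10348004
  92.01032933 -50.69756303]
```

View pics/w2.png

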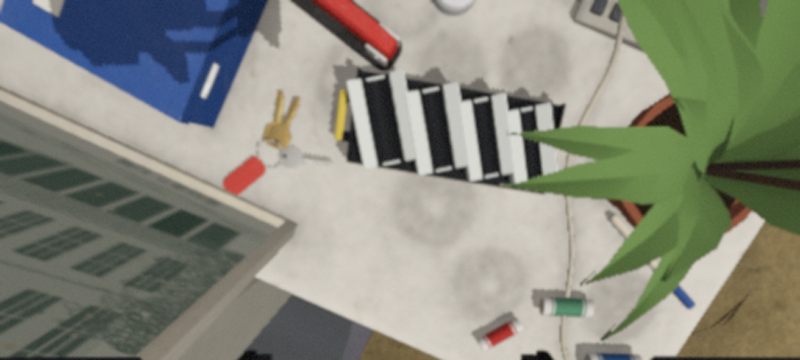

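The tray shows at (345–560, 70–185). The channel order from the tab is 4, 3, 2, 1, and a leaf covers part of channel 1. I'll enlarge this area.

```bash
python3 - <<'E'
from h import *
im=env.read_camera('wrist')[35:125,210:370]
cv2.imwrite('pics/w2c.png',cv2.resize(im,(800,450),interpolation=cv2.INTER_CUBIC))
E
```

```text
(no output)
```

View pics/w2c.png

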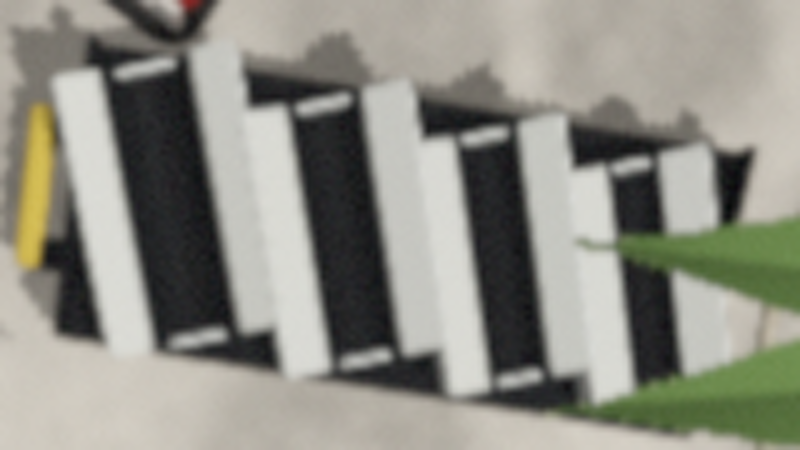

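```bash
python3 - <<'E'
from h import *
C=cal('wrist');T=cal('top')
P=[]
for n,a,b in((4,(145,68),(197,339)),(3,(325,104),(366,359)),(2,(485,135),(518,379)),(1,(631,165),(657,395))):
    A,B=[pt(C,u/5+210,v/5+35,.031) for u,v in(a,b)];d=A-B;P.append((A+B)/2)
    print(n,P[-1].round(4),'len',np.linalg.norm(d).round(4),'yaw',np.degrees(np.arctan2(d[1],d[0])).round(1))
    print('  topcam crop px of centre',(proj(T,P[-1])-[165,140])*4)
for i in range(3):
    d=P[i]-P[i+1];print(np.linalg.norm(d).round(4),np.degrees(np.arctan2(d[1],d[0])).round(1))
def tri(t,s):
    o1,d1=ray(T,*(np.array(t)));o2,d2=ray(C,*(np.array(s)))
    k=np.linalg.lstsq(np.c_[d1,-d2],o2-o1,rcond=None)[0];p,q=o1+k[0]*d1,o2+k[1]*d2
    print((p+q)/2,'gap',np.linalg.norm(p-q))
print('panel');tri((272*.64,370*.64),(292*.64,230*.64))
print('leafs');tri((275/4+165,148/4+140),(555/5+210,408/5+35));tri((250/4+165,95/4+140),(580/5+210,242/5+35)); tri((475*.64,325*.64),(606*.64,335*.64)); tri((448/4+165,225/4+140),(585*.64,282*.64))
E
```

```text
4 [ 0.5199 -0.0326  0.031 ] len 0.0751 yaw 35.9
  topcam crop px of centre [111.57668868 162.72192362]
3 [ 0.5343 -0.0819  0.031 ] len 0.0713 yaw 35.7
  topcam crop px of centre [196.98004543 139.57509429]
2 [ 0.5471 -0.1265  0.031 ] len 0.0688 yaw 35.6
  topcam crop px of centre [274.15490093 119.08792313]
1 [ 0.5588 -0.1675  0.031 ] len 0.0653 yaw 35.6
  topcam crop px of centre [344.98482042 100.24844606]
0.0514 106.2
0.0464 106.0
0.0426 106.0
panel
[0.38934505 0.00636825 0.03106069] gap 0.0015425101437111998
leafs
[ 0.50955306 -0.13311902  0.17183044] gap 0.004894240598810996
[ 0.53818228 -0.12076358  0.17556124] gap 0.0003166170723616035
[ 0.44602716 -0.27521542  0.14098363] gap 0.01732414483456777
[ 0.47251497 -0.22023245  0.17268353] gap 0.004412600776133848
```

Channel centres fit the given spacings to within 1 mm, and the groove yaw is 35.7°. Leaf tips sit at about z = 0.17 over channels 1 and 2, so I'll probe gently with closed fingers to see whether the leaves are solid.

```bash
python3 - <<'E'
from h import *
a=plan([.525,-.155,.245],rot(25))
T=cal('top');S=cal('scene')
def tri(t,s):
    o1,d1=ray(T,*t);o2,d2=ray(S,*s)
    k=np.linalg.lstsq(np.c_[d1,-d2],o2-o1,rcond=None)[0];p,q=o1+k[0]*d1,o2+k[1]*d2
    print((p+q)/2,'gap',np.linalg.norm(p-q))
# pot rim -x side: top crop (600,135), scene crop (355,290)
for z in(.08,.1,.12,.14): print(z,(proj(S,pt(T,605/4+165,138/4+140,z))-[100,30])*2.5, pt(T,605/4+165,138/4+140,z).round(3),pt(T,660/4+165,70/4+140,z).round(3))
print(((proj(S,pt(T,315,160,0))-[100,30])*2.5))
E
```

```text
5 rows of [0.0139, 0.0203, 0.0228, -0.0001, 0.0002, -0.0011] D 0.167
0.08 [353.41426303 294.14338357] [ 0.533 -0.312  0.08 ] [ 0.572 -0.343  0.08 ]
0.1 [356.25891566 273.94985284] [ 0.53 -0.31  0.1 ] [ 0.568 -0.34   0.1  ]
0.12 [359.17229524 253.26291576] [ 0.527 -0.307  0.12 ] [ 0.564 -0.336  0.12 ]
0.14 [362.15706042 232.06329316] [ 0.524 -0.304  0.14 ] [ 0.561 -0.333  0.14 ]
[304.27514008 368.64687545]
```

```bash
python3 - <<'E'
from h import *
C=cal('wrist')
P=np.array([pt(C,u*.64,v*.64,.09)[:2] for u,v in((625,140),(645,115),(672,97),(640,210),(665,228))]);print(P.round(3))
A=np.c_[2*P,np.ones(5)];s=np.linalg.lstsq(A,(P**2).sum(1),rcond=None)[0];print('rim c',s[:2],'r',np.sqrt(s[2]+s[:2]@s[:2]))
E
python3 -m jog '[[0.0139,0.0203,0.0228,0,0,0,0],[0.0139,0.0203,0.0228,0,0,0,0],[0.0139,0.0203,0.0228,0,0,0,0],[0.0139,0.0203,0.0228,0,0,0,0],[0.0139,0.0203,0.0228,0,0,0,0],[0,0,0,0,0,0,0],[0,0,0,0,0,0,0]]'
python3 -m jog '[[0,0,0.006,0,0,0,0],[0,0,0.006,0,0,0,0],[0,0,0.006,0,0,0,0],[0,0,0.006,0,0,0,0]]'
python3 -m jog '[[0,0,0.006,0,0,0,0],[0,0,0.006,0,0,0,0],[0,0,0.006,0,0,0,0]]'
```

```text
[[ 0.584 -0.225]
 [ 0.608 -0.23 ]
 [ 0.628 -0.242]
 [ 0.541 -0.267]
 [ 0.537 -0.295]]
rim c [ 0.59084449 -0.28063307] r 0.054095725653898225
time_s: 2.52
tool_pos: [0.5243, -0.1555, 0.2423]
tool_rot: [-179.7, 0.2, 24.6]
force: [-0.1, 0.4, 0.6]
grip_width: 0.0484
grasp_force: 0.0
time_s: 2.85
tool_pos: [0.5257, -0.1529, 0.222]
tool_rot: [179.9, -0.0, 24.9]
force: [0.4, 0.8, -0.3]
grip_width: 0.0218
grasp_force: 0.0
time_s: 3.1
tool_pos: [0.5257, -0.1529, 0.2032]
tool_rot: [180.0, 0.0, 24.9]
force: [0.7, 0.1, 0.5]
grip_width: 0.0038
grasp_force: 0.0
```

```bash
for i in 1; do python3 -m jog '[[0,0,0.006,0,0,0,0],[0,0,0.006,0,0,0,0],[0,0,0.006,0,0,0,0]]'; done
python3 -m jog '[[0,0,0.006,0,0,0,0],[0,0,0.006,0,0,0,0],[0,0,0.006,0,0,0,0]]'
python3 - <<'E'
from h import *
cv2.imwrite('pics/w3.png',cv2.resize(env.read_camera('wrist'),(640,480)))
E
```

```text
time_s: 3.35
tool_pos: [0.5259, -0.1529, 0.185]
tool_rot: [-180.0, 0.0, 24.9]
force: [0.1, -0.0, 0.4]
grip_width: 0.0004
grasp_force: 0.0
time_s: 3.6
tool_pos: [0.5258, -0.1529, 0.167]
tool_rot: [-180.0, 0.0, 24.9]
force: [-0.3, 0.1, 0.1]
grip_width: 0.0004
grasp_force: 0.0
```

View pics/w3.png

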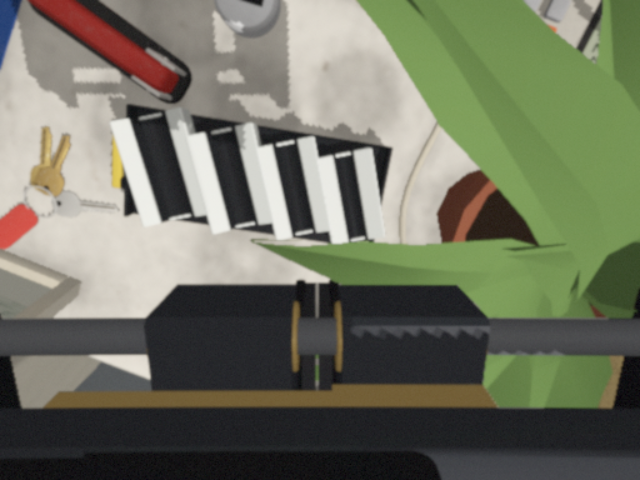

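This view shows the leaf running in behind the closed fingers, with green visible between them at (318,350), and the force is still zero. I'll go a little lower to be sure.

```bash
python3 -m jog '[[0,0,0.008,0,0,0,0],[0,0,0.008,0,0,0,0],[0,0,0.008,0,0,0,0]]'
python3 -m jog '[[0,0,0.008,0,0,0,0],[0,0,0.008,0,0,0,0],[0,0,0.008,0,0,0,0]]'
python3 -m jog '[[0,0,0.008,0,0,0,0],[0,0,0.008,0,0,0,0],[0,0,0.008,0,0,0,0]]'
```

```text
time_s: 3.9
tool_pos: [0.5259, -0.153, 0.1429]
tool_rot: [180.0, -0.0, 24.9]
force: [-0.3, -0.1, 0.5]
grip_width: 0.0002
grasp_force: 0.0
time_s: 4.15
tool_pos: [0.5257, -0.153, 0.1187]
tool_rot: [-180.0, 0.0, 24.9]
force: [0.7, -0.4, -0.3]
grip_width: 0.0007
grasp_force: 0.0
time_s: 4.4
tool_pos: [0.5259, -0.1529, 0.0948]
tool_rot: [180.0, 0.0, 24.9]
force: [0.2, 0.3, -0.9]
grip_width: 0.0005
grasp_force: 0.0
```

There's no force all the way down, so the leaves are only visual; the pot may still be solid. Next is orange.

```bash
python3 - <<'E'
from h import *
S=cal('scene')
for z in(.07,.09,.11,.13):print(z,(proj(S,[.591,-.281,z])-[100,30])*2.5)
p,R=plan([.333,-.311,.09],rot(-57.5),n=12)
E
```

```text
0.07 [280.36307152 313.37080758]
0.09 [279.89729078 291.64287995]
0.11 [279.42081782 269.49953666]
0.13 [278.93326802 246.92758895]
12 rows of [-0.0139, 0.0179, 0.0004, 0.0, 0.0, 0.1198] D 0.249
```

```bash
python3 -m jog '[[-0.0139,0.0179,0.0004,0,0,0.1198,0.06],[-0.0139,0.0179,0.0004,0,0,0.1198,0.06],[-0.0139,0.0179,0.0004,0,0,0.1198,0.06],[-0.0139,0.0179,0.0004,0,0,0.1198,0.06],[-0.0139,0.0179,0.0004,0,0,0.1198,0.06],[-0.0139,0.0179,0.0004,0,0,0.1198,0.06],[-0.0139,0.0179,0.0004,0,0,0.1198,0.06],[-0.0139,0.0179,0.0004,0,0,0.1198,0.06],[-0.0139,0.0179,0.0004,0,0,0.1198,0.06],[-0.0139,0.0179,0.0004,0,0,0.1198,0.06],[-0.0139,0.0179,0.0004,0,0,0.1198,0.06],[-0.0139,0.0179,0.0004,0,0,0.1198,0.06]]'
python3 -m jog '[[0,0,0,0,0,0,0.06],[0,0,0,0,0,0,0.06]]'
python3 - <<'E'
from h import *
plan([.333,-.3115,.0095],rot(-57.5)); print(env.get_obs()['qpos'].round(0))
C=cal('wrist');print(proj(C,[.333,-.3114,.0145]))
cv2.imwrite('pics/w4.png',env.read_camera('wrist'))
E
```

```text
time_s: 5.4
tool_pos: [0.3318, -0.3115, 0.0905]
tool_rot: [180.0, -0.0, -57.9]
force: [0.0, -0.6, -0.1]
grip_width: 0.0594
grasp_force: 0.0
time_s: 5.57
tool_pos: [0.332, -0.3111, 0.0907]
tool_rot: [180.0, -0.0, -57.6]
force: [0.5, -0.3, -0.0]
grip_width: 0.0601
grasp_force: 0.0
3 rows of [0.0003, -0.0002, 0.0271, 0.0001, -0.0001, -0.0004] D 0.081
[  53.    2.  -13.  118.    0.   60. -108.]
[251.78217208 202.83664504]
```

View pics/w4.png

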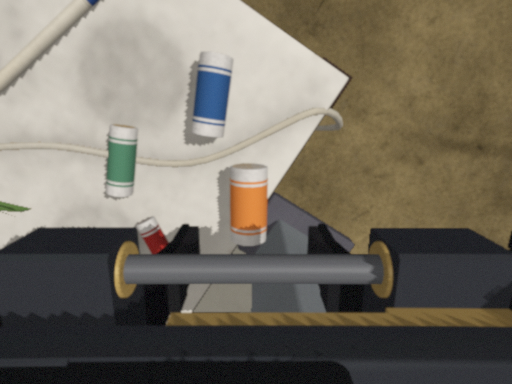

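Orange sits lined up between the fingers at (249,203). I'll descend and grip.

```bash
python3 - <<'E'
from h import *
C=cal('wrist')
for n,a,b,r in(('green',(123,127),(119,195),10),('blue',(217,54),(208,135),12),('orange',(249,166),(249,242),14.5)):
    A,B=[pt(C,u,v,r/1000) for u,v in(a,b)];d=A-B
    print(n,((A+B)/2).round(4),'len',np.linalg.norm(d).round(4),'ang',np.degrees(np.arctan2(d[1],d[0])).round(1))
E
python3 -m jog '[[0.0003,0,0.027,0,0,0,0.06],[0.0003,0,0.027,0,0,0,0.06],[0.0003,0,0.027,0,0,0,0.06],[0,0,0,0,0,0,0.06],[0,0,0,0,0,0,0.01],[0,0,0,0,0,0,0.01],[0,0,0,0,0,0,0.01],[0,0,0,0,0,0,0.01],[0,0,0,0,0,0,0.01],[0,0,0,0,0,0,0.01]]' 30
```

```text
green [ 0.4361 -0.2835  0.01  ] len 0.0535 ang -67.0
blue [ 0.4014 -0.3634  0.012 ] len 0.0565 ang -66.1
orange [ 0.335  -0.3083  0.0145] len 0.0624 ang -57.6
time_s: 6.45
tool_pos: [0.3342, -0.3121, 0.0109]
tool_rot: [-180.0, -0.1, -57.5]
force: [1.6, 0.4, 3.2]
grip_width: 0.0286
grasp_force: 30.1
```

Orange is gripped (28.6 mm wide, 30 N). I'll lift it and swing it to channel 4.

```bash
python3 - <<'E'
from h import *
p0,R0=cur()
a=plan([.334,-.311,.05],R0)
a=plan([.42,-.20,.12],rot(-12),np.array([.334,-.311,.05]),R0)
plan([.52,-.0326,.08],rot(35.7),np.array(a[0]),a[1])
E
```

```text
1 rows of [-0.0009, -0.0004, -0.0392, 0.0, 0.0, 0.0] D 0.039
7 rows of [-0.0001, -0.0206, -0.01, 0.0, -0.0003, -0.1135] D 0.157
8 rows of [0.016, -0.0193, 0.005, 0.0, 0.0, -0.1041] D 0.199
```

```bash
python3 -m jog '[[-0.0005,0,-0.039,0,0,0,0.01],[0,-0.0206,-0.01,0,0,-0.1135,0.01],[0,-0.0206,-0.01,0,0,-0.1135,0.01],[0,-0.0206,-0.01,0,0,-0.1135,0.01],[0,-0.0206,-0.01,0,0,-0.1135,0.01],[0,-0.0206,-0.01,0,0,-0.1135,0.01],[0,-0.0206,-0.01,0,0,-0.1135,0.01],[0,-0.0206,-0.01,0,0,-0.1135,0.01]]'
python3 -m jog '[[0.016,-0.0193,0.005,0,0,-0.1041,0.01],[0.016,-0.0193,0.005,0,0,-0.1041,0.01],[0.016,-0.0193,0.005,0,0,-0.1041,0.01],[0.016,-0.0193,0.005,0,0,-0.1041,0.01],[0.016,-0.0193,0.005,0,0,-0.1041,0.01],[0.016,-0.0193,0.005,0,0,-0.1041,0.01],[0.016,-0.0193,0.005,0,0,-0.1041,0.01],[0.016,-0.0193,0.005,0,0,-0.1041,0.01],[0,0,0,0,0,0,0.01],[0,0,0,0,0,0,0.01]]'
python3 - <<'E'
from h import *
plan([.52,-.0326,.045],rot(35.7))
cv2.imwrite('pics/w5.png',env.read_camera('wrist'))
C=cal('wrist');P=[]
E
```

```text
time_s: 7.12
tool_pos: [0.4196, -0.1994, 0.1189]
tool_rot: [-180.0, 0.0, -11.7]
force: [-0.7, -0.5, -2.9]
grip_width: 0.0282
grasp_force: 30.0
time_s: 7.95
tool_pos: [0.5185, -0.031, 0.0781]
tool_rot: [-179.9, 0.1, 35.9]
force: [0.9, -0.2, -3.5]
grip_width: 0.0285
grasp_force: 30.0
1 rows of [0.0004, 0.0022, 0.0331, -0.0016, 0.0012, 0.0037] D 0.033
```

View pics/w5.png

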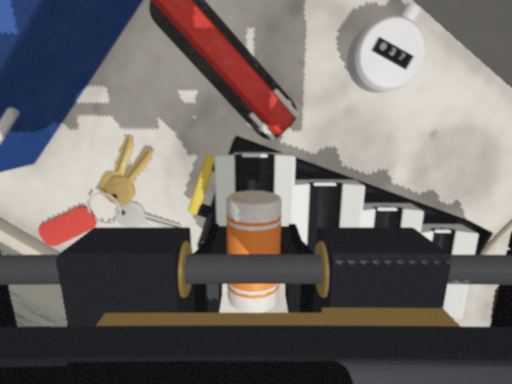

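The roll is in line with the channel 4 groove: the stop is at (254,157) and the roll is centred at x≈254. I'll cross-check the channel positions from this closer view, then lower.

```bash
python3 - <<'E'
from h import *
C=cal('wrist');a=np.array([np.cos(np.radians(35.7)),np.sin(np.radians(35.7)),0])
for n,u,v,L in((4,254,157,75.4),(3,324,184,71.4),(2,384,209,68.4),(1,440,232,65.4)):
    print(n,(pt(C,u,v,.031)-a*L/2000).round(4))
E
python3 -m jog '[[0.0005,0.001,0.017,0,0,0,0.01],[0,0,0.011,0,0,0,0.01],[0,0,0.005,0,0,0,0.01],[0,0,0,0,0,0,0.01]]'
```

```text
4 [ 0.5211 -0.0324  0.031 ]
3 [ 0.5356 -0.0805  0.031 ]
2 [ 0.5471 -0.1243  0.031 ]
1 [ 0.5585 -0.1665  0.031 ]
time_s: 8.33
tool_pos: [0.5185, -0.0344, 0.0442]
tool_rot: [-179.9, 0.2, 35.6]
force: [-0.9, 0.1, -3.4]
grip_width: 0.0281
grasp_force: 30.0
```

```bash
python3 -m jog '[[0.001,-0.0005,0.002,0,0,0,0.01],[0.001,0,0.002,0,0,0,0.01],[0,0,0.002,0,0,0,0.01],[0,0,0,0,0,0,0.01]]'
python3 -m jog '[[0,0,0.0015,0,0,0,0.01],[0,0,0.0015,0,0,0,0.01],[0,0,0,0,0,0,0.01]]'
```

```text
time_s: 8.67
tool_pos: [0.5218, -0.0318, 0.0399]
tool_rot: [180.0, -0.0, 35.7]
force: [-0.4, -0.8, -4.3]
grip_width: 0.0281
grasp_force: 30.0
time_s: 8.92
tool_pos: [0.5218, -0.0314, 0.0372]
tool_rot: [-180.0, -0.0, 35.7]
force: [-2.5, 1.4, 0.6]
grip_width: 0.0284
grasp_force: 30.0
```

Contact, and the roll's weight is carried. I'll release and rise, then go for blue.

```bash
python3 -m jog '[[0,0,0,0,0,0,0.04],[0,0,0,0,0,0,0.04],[0,0,0,0,0,0,0.04],[0,0,-0.01,0,0,0,0.045],[0,0,-0.03,0,0,0,0.05],[0,0,-0.03,0,0,0,0.05]]'
python3 - <<'E'
from h import *
a=plan([.45,-.20,.12],rot(-15),n=8)
plan([.400,-.364,.08],rot(-66.1),np.array(a[0]),a[1])
E
```

```text
time_s: 9.42
tool_pos: [0.5207, -0.0319, 0.1074]
tool_rot: [-179.9, 0.1, 35.7]
force: [0.6, -0.6, -0.4]
grip_width: 0.048
grasp_force: 0.0
8 rows of [-0.014, 0.019, -0.0016, -0.0001, 0.0003, 0.1107] D 0.183
8 rows of [0.0077, 0.0208, 0.005, 0.0, -0.0, 0.1115] D 0.176
```

```bash
python3 -m jog '[[-0.014,0.019,-0.0016,0,0,0.1107,0.055],[-0.014,0.019,-0.0016,0,0,0.1107,0.055],[-0.014,0.019,-0.0016,0,0,0.1107,0.055],[-0.014,0.019,-0.0016,0,0,0.1107,0.055],[-0.014,0.019,-0.0016,0,0,0.1107,0.055],[-0.014,0.019,-0.0016,0,0,0.1107,0.055],[-0.014,0.019,-0.0016,0,0,0.1107,0.055],[-0.014,0.019,-0.0016,0,0,0.1107,0.055]]'
python3 -m jog '[[0.0077,0.0208,0.005,0,0,0.1115,0.055],[0.0077,0.0208,0.005,0,0,0.1115,0.055],[0.0077,0.0208,0.005,0,0,0.1115,0.055],[0.0077,0.0208,0.005,0,0,0.1115,0.055],[0.0077,0.0208,0.005,0,0,0.1115,0.055],[0.0077,0.0208,0.005,0,0,0.1115,0.055],[0.0077,0.0208,0.005,0,0,0.1115,0.055],[0.0077,0.0208,0.005,0,0,0.1115,0.055],[0,0,0,0,0,0,0.055],[0,0,0,0,0,0,0.055]]'
python3 - <<'E'
from h import *
plan([.400,-.364,.0065],rot(-66.1))
cv2.imwrite('pics/w6.png',env.read_camera('wrist'))
E
```

```text
time_s: 10.08
tool_pos: [0.4506, -0.2018, 0.1209]
tool_rot: [180.0, -0.1, -15.4]
force: [-1.1, 0.5, -0.3]
grip_width: 0.0548
grasp_force: 0.0
time_s: 10.92
tool_pos: [0.3994, -0.3658, 0.0802]
tool_rot: [-180.0, -0.0, -66.2]
force: [1.2, 1.0, -0.0]
grip_width: 0.0554
grasp_force: 0.0
2 rows of [-0.0007, -0.0006, 0.0368, -0.0, -0.0003, -0.0013] D 0.074
```

View pics/w6.png

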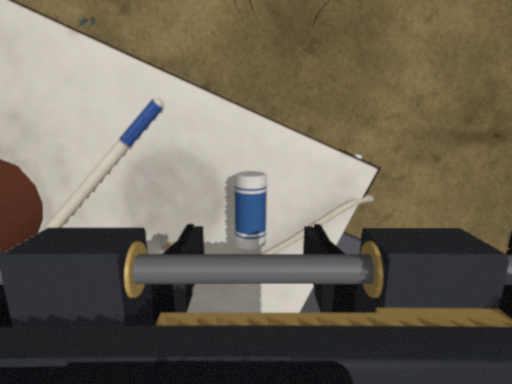

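Blue is lined up at (251,209). I'll descend and grip.

```bash
python3 -m jog '[[-0.0007,-0.0006,0.037,0,0,0,0.055],[0,0,0.026,0,0,0,0.055],[0,0,0.010,0,0,0,0.055],[0,0,0,0,0,0,0.055],[0,0,0,0,0,0,0.01],[0,0,0,0,0,0,0.01],[0,0,0,0,0,0,0.01],[0,0,0,0,0,0,0.01],[0,0,0,0,0,0,0.01]]' 30
python3 - <<'E'
from h import *
p0,R0=cur()
q=np.array([.399,-.364,.045]);plan(q,R0)
a=plan([.46,-.22,.11],rot(-15),q,R0)
plan([.535,-.081,.07],rot(35.7),np.array(a[0]),a[1])
E
```

```text
time_s: 11.72
tool_pos: [0.4011, -0.3641, 0.0077]
tool_rot: [-180.0, -0.1, -66.1]
force: [0.5, 0.5, 0.3]
grip_width: 0.0296
grasp_force: 0.0
1 rows of [-0.0009, 0.0019, -0.0373, 0.0, 0.0, 0.0] D 0.037
8 rows of [-0.0072, -0.0189, -0.0081, 0.0, -0.0003, -0.1115] D 0.169
8 rows of [0.0119, -0.0166, 0.005, 0.0, 0.0, -0.1106] D 0.163
```

Fingers are still closing; I'll give them more time before lifting.

```bash
python3 -m jog '[[0,0,0,0,0,0,0.01],[0,0,0,0,0,0,0.01],[0,0,0,0,0,0,0.01]]'
python3 -m jog '[[-0.0009,0,-0.037,0,0,0,0.01],[-0.0072,-0.0189,-0.0081,0,0,-0.1115,0.01],[-0.0072,-0.0189,-0.0081,0,0,-0.1115,0.01],[-0.0072,-0.0189,-0.0081,0,0,-0.1115,0.01],[-0.0072,-0.0189,-0.0081,0,0,-0.1115,0.01],[-0.0072,-0.0189,-0.0081,0,0,-0.1115,0.01],[-0.0072,-0.0189,-0.0081,0,0,-0.1115,0.01],[-0.0072,-0.0189,-0.0081,0,0,-0.1115,0.01],[-0.0072,-0.0189,-0.0081,0,0,-0.1115,0.01]]'
python3 -m jog '[[0.0119,-0.0166,0.005,0,0,-0.1106,0.01],[0.0119,-0.0166,0.005,0,0,-0.1106,0.01],[0.0119,-0.0166,0.005,0,0,-0.1106,0.01],[0.0119,-0.0166,0.005,0,0,-0.1106,0.01],[0.0119,-0.0166,0.005,0,0,-0.1106,0.01],[0.0119,-0.0166,0.005,0,0,-0.1106,0.01],[0.0119,-0.0166,0.005,0,0,-0.1106,0.01],[0.0119,-0.0166,0.005,0,0,-0.1106,0.01],[0,0,0,0,0,0,0.01],[0,0,0,0,0,0,0.01]]'
python3 - <<'E'
from h import *
plan([.5352,-.081,.045],rot(35.7))
E
```

```text
time_s: 11.97
tool_pos: [0.4008, -0.364, 0.0073]
tool_rot: [-180.0, -0.1, -66.1]
force: [-0.2, 0.1, 4.7]
grip_width: 0.0229
grasp_force: 30.0
time_s: 12.72
tool_pos: [0.461, -0.217, 0.108]
tool_rot: [-180.0, 0.1, -14.7]
force: [0.2, -0.2, -1.8]
grip_width: 0.0232
grasp_force: 30.0
time_s: 13.55
tool_pos: [0.5357, -0.0777, 0.0674]
tool_rot: [-179.9, 0.1, 35.8]
force: [0.4, -0.3, -3.3]
grip_width: 0.023
grasp_force: 30.0
1 rows of [-0.0023, 0.0024, 0.0224, -0.002, 0.0011, 0.002] D 0.023
```

```bash
python3 -m jog '[[-0.0015,0.002,0.014,0,0,0,0.01],[0,0,0.008,0,0,0,0.01],[0,0,0,0,0,0,0.01]]'
python3 -m jog '[[0,0,0.0025,0,0,0,0.01],[0,0,0.0025,0,0,0,0.01],[0,0,0.0015,0,0,0,0.01],[0,0,0,0,0,0,0.01]]'
```

```text
time_s: 13.8
tool_pos: [0.5343, -0.0832, 0.0443]
tool_rot: [-179.8, 0.2, 35.5]
force: [-1.0, 0.8, -2.3]
grip_width: 0.0233
grasp_force: 30.0
time_s: 14.13
tool_pos: [0.5364, -0.082, 0.0399]
tool_rot: [-180.0, 0.0, 35.7]
force: [0.2, -0.6, -2.3]
grip_width: 0.0231
grasp_force: 30.0
```

```bash
python3 -m jog '[[0,-0.001,0.0015,0,0,0,0.01],[0,0,0.001,0,0,0,0.01],[0,0,0,0,0,0,0.01]]'
python3 -m jog '[[0,0,0,0,0,0,0.035],[0,0,0,0,0,0,0.035],[0,0,0,0,0,0,0.035],[0,0,-0.01,0,0,0,0.04],[0,0,-0.03,0,0,0,0.045],[0,0,-0.03,0,0,0,0.045]]'
python3 - <<'E'
from h import *
a=plan([.46,-.20,.12],rot(-15),n=8)
plan([.4345,-.2855,.08],rot(-68),np.array(a[0]),a[1])
cv2.imwrite('pics/w7.png',env.read_camera('wrist'))
E
```

```text
time_s: 14.38
tool_pos: [0.5358, -0.081, 0.0374]
tool_rot: [-180.0, 0.0, 35.7]
force: [-1.3, -0.2, -2.9]
grip_width: 0.0228
grasp_force: 30.0
time_s: 14.88
tool_pos: [0.535, -0.0808, 0.108]
tool_rot: [-179.9, 0.1, 35.7]
force: [0.9, 0.4, 0.6]
grip_width: 0.0428
grasp_force: 0.0
8 rows of [-0.013, 0.0127, -0.0015, -0.0002, 0.0003, 0.1106] D 0.141
8 rows of [0.0042, 0.0107, 0.005, -0.0, -0.0, 0.1156] D 0.098
```

View pics/w7.png

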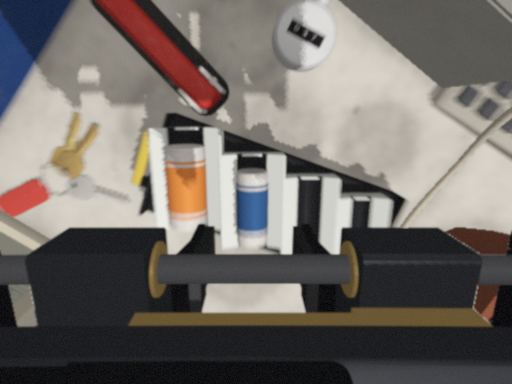

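Orange (186,185) and blue (252,208) are both seated between their stops. For green I'll shift the grasp 8 mm along the roll and tilt 6° to clear the pot.

```bash
python3 - <<'E'
from h import *
a=plan([.46,-.20,.12],rot(-15),n=8)
b=plan([.4315,-.278,.08],rot(-67.5,0,6),np.array(a[0]),a[1],n=8)
plan([.4315,-.278,.0065],b[1],np.array(b[0]),b[1])
E
```

```text
8 rows of [-0.0136, 0.0125, -0.0006, 0.0005, -0.0011, 0.1106] D 0.143
8 rows of [0.0032, 0.0104, 0.0046, 0.0122, 0.006, 0.1144] D 0.092
2 rows of [0.0, 0.0038, 0.0365, 0.0, 0.0, 0.0] D 0.074
```

```bash
python3 -m jog '[[-0.0133,0.0126,-0.001,0,0,0.1106,0.05],[-0.0133,0.0126,-0.001,0,0,0.1106,0.05],[-0.0133,0.0126,-0.001,0,0,0.1106,0.05],[-0.0133,0.0126,-0.001,0,0,0.1106,0.05],[-0.0133,0.0126,-0.001,0,0,0.1106,0.05],[-0.0133,0.0126,-0.001,0,0,0.1106,0.05],[-0.0133,0.0126,-0.001,0,0,0.1106,0.05],[-0.0133,0.0126,-0.001,0,0,0.1106,0.05]]'
python3 -m jog '[[0.0032,0.0104,0.0046,0.0122,0.006,0.1144,0.05],[0.0032,0.0104,0.0046,0.0122,0.006,0.1144,0.05],[0.0032,0.0104,0.0046,0.0122,0.006,0.1144,0.05],[0.0032,0.0104,0.0046,0.0122,0.006,0.1144,0.05],[0.0032,0.0104,0.0046,0.0122,0.006,0.1144,0.05],[0.0032,0.0104,0.0046,0.0122,0.006,0.1144,0.05],[0.0032,0.0104,0.0046,0.0122,0.006,0.1144,0.05],[0.0032,0.0104,0.0046,0.0122,0.006,0.1144,0.05],[0,0,0,0,0,0,0.05],[0,0,0,0,0,0,0.05]]'
python3 - <<'E'
from h import *
plan([.4315,-.278,.0065],rot(-67.5,0,6))
cv2.imwrite('pics/w8.png',env.read_camera('wrist'))
E
```

```text
time_s: 15.6
tool_pos: [0.4586, -0.2011, 0.1166]
tool_rot: [180.0, -0.1, -15.3]
force: [-0.1, -0.6, -0.5]
grip_width: 0.0499
grasp_force: 0.0
time_s: 16.43
tool_pos: [0.4301, -0.278, 0.0757]
tool_rot: [-174.0, -0.0, -67.4]
force: [0.9, -0.0, -0.4]
grip_width: 0.05
grasp_force: 0.0
2 rows of [0.0002, 0.003, 0.0345, -0.0002, -0.0003, 0.0009] D 0.069
```

View pics/w8.png

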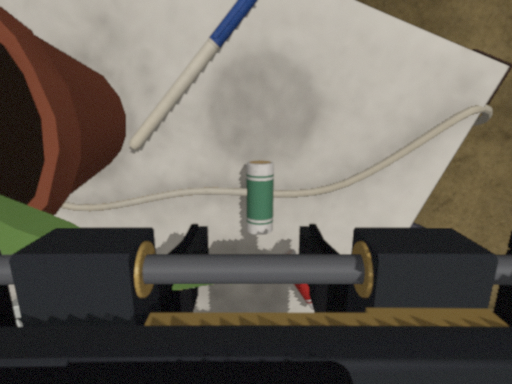

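Green is aligned at (260,197). The end of red shows at (303,290), close to the right finger, so I'll check that clearance by projection.

```bash
python3 - <<'E'
from h import *
C=cal('wrist');R=rot(-67.5,0,6).as_matrix();p=np.array([.4315,-.278,.0065])
for n,a,b,r in(('green',(260,162),(259,232),10),):
    A,B=[pt(C,u,v,r/1000) for u,v in(a,b)];d=A-B
    print(n,((A+B)/2).round(4),'len',np.linalg.norm(d).round(4),'ang',np.degrees(np.arctan2(d[1],d[0])).round(1))
print('red pt',pt(C,296,282,.008),pt(C,310,300,.008))
print('in tool',[(R.T@(pt(C,u,v,.008)-p)).round(3) for u,v in((296,282),(310,300),(260,197))])
E
```

```text
green [ 0.4357 -0.2839  0.01  ] len 0.0543 ang -67.8
red pt [ 0.3817407  -0.23125523  0.008     ] [ 0.36495958 -0.22152218  0.008     ]
in tool [array([-0.062,  0.028, -0.004]), array([-0.078,  0.039, -0.006]), array([ 0.007, -0.002, -0.001])]
```

Red is about 60 mm clear. I'll descend in steps.

```bash
python3 -m jog '[[0,0.001,0.02,0,0,0,0.05],[0,0,0.02,0,0,0,0.05],[0,0,0.014,0,0,0,0.05],[0,0,0,0,0,0,0.05]]'
python3 -m jog '[[0,0,0.008,0,0,0,0.05],[0,0,0.006,0,0,0,0.05],[0,0,0,0,0,0,0.01],[0,0,0,0,0,0,0.01],[0,0,0,0,0,0,0.01],[0,0,0,0,0,0,0.01],[0,0,0,0,0,0,0.01],[0,0,0,0,0,0,0.01],[0,0,0,0,0,0,0.01]]' 30
python3 - <<'E'
from h import *
p0,R0=cur()
q=p0+[0,0,.038];plan(q,R0)
a=plan([.46,-.20,.11],rot(-15),q,R0)
o=-.007*np.array([np.cos(np.radians(35.7)),np.sin(np.radians(35.7))])
plan([.5471+o[0],-.1254+o[1],.07],rot(35.7),np.array(a[0]),a[1])
E
```

```text
time_s: 16.82
tool_pos: [0.4341, -0.2735, 0.0193]
tool_rot: [-174.1, 0.2, -67.2]
force: [-0.7, 0.7, -0.5]
grip_width: 0.0505
grasp_force: 0.0
time_s: 17.57
tool_pos: [0.4359, -0.2756, 0.0077]
tool_rot: [-174.0, -0.0, -67.5]
force: [-1.1, -0.0, 2.2]
grip_width: 0.0189
grasp_force: 30.0
1 rows of [0.0, -0.004, -0.0378, 0.0, 0.0, 0.0] D 0.038
8 rows of [-0.0045, -0.0096, -0.0075, -0.0122, -0.0061, -0.1144] D 0.102
8 rows of [0.0116, -0.0077, 0.005, 0.0, 0.0, -0.1106] D 0.115
```

```bash
python3 -m jog '[[0,-0.004,-0.0378,0,0,0,0.01],[-0.0045,-0.0096,-0.0075,-0.0122,-0.0061,-0.1144,0.01],[-0.0045,-0.0096,-0.0075,-0.0122,-0.0061,-0.1144,0.01],[-0.0045,-0.0096,-0.0075,-0.0122,-0.0061,-0.1144,0.01],[-0.0045,-0.0096,-0.0075,-0.0122,-0.0061,-0.1144,0.01],[-0.0045,-0.0096,-0.0075,-0.0122,-0.0061,-0.1144,0.01],[-0.0045,-0.0096,-0.0075,-0.0122,-0.0061,-0.1144,0.01],[-0.0045,-0.0096,-0.0075,-0.0122,-0.0061,-0.1144,0.01],[-0.0045,-0.0096,-0.0075,-0.0122,-0.0061,-0.1144,0.01]]'
python3 -m jog '[[0.0116,-0.0077,0.005,0,0,-0.1106,0.01],[0.0116,-0.0077,0.005,0,0,-0.1106,0.01],[0.0116,-0.0077,0.005,0,0,-0.1106,0.01],[0.0116,-0.0077,0.005,0,0,-0.1106,0.01],[0.0116,-0.0077,0.005,0,0,-0.1106,0.01],[0.0116,-0.0077,0.005,0,0,-0.1106,0.01],[0.0116,-0.0077,0.005,0,0,-0.1106,0.01],[0.0116,-0.0077,0.005,0,0,-0.1106,0.01],[0,0,0,0,0,0,0.01],[0,0,0,0,0,0,0.01]]'
python3 - <<'E'
from h import *
plan([.5414,-.1295,.045],rot(35.7))
E
```

```text
time_s: 18.32
tool_pos: [0.4598, -0.1993, 0.1096]
tool_rot: [-180.0, 0.1, -14.7]
force: [-0.4, -0.2, -1.0]
grip_width: 0.0192
grasp_force: 30.0
time_s: 19.15
tool_pos: [0.5411, -0.1289, 0.069]
tool_rot: [-179.9, 0.1, 35.6]
force: [-0.2, -0.5, -1.6]
grip_width: 0.0192
grasp_force: 30.0
1 rows of [-0.0, 0.0007, 0.024, -0.0019, 0.0009, -0.0016] D 0.024
```

```bash
python3 -m jog '[[0,0.0005,0.014,0,0,0,0.01],[0,0,0.011,0,0,0,0.01],[0,0,0.003,0,0,0,0.01],[0,0,0,0,0,0,0.01]]'
python3 -m jog '[[0,0,0.002,0,0,0,0.01],[0,0,0.0015,0,0,0,0.01],[0,0,0,0,0,0,0.01]]'
```

```text
time_s: 19.48
tool_pos: [0.5402, -0.1307, 0.0403]
tool_rot: [-179.8, 0.1, 35.5]
force: [-0.7, 0.6, -1.7]
grip_width: 0.0188
grasp_force: 30.0
time_s: 19.73
tool_pos: [0.5419, -0.1301, 0.0382]
tool_rot: [-180.0, 0.0, 35.7]
force: [0.7, -0.6, -1.4]
grip_width: 0.019
grasp_force: 30.0
```

```bash
python3 -m jog '[[0,0,0,0,0,0,0.03],[0,0,0,0,0,0,0.03],[0,0,0,0,0,0,0.03],[0,0,-0.01,0,0,0,0.035],[0,0,-0.03,0,0,0,0.04],[0,0,-0.03,0,0,0,0.045]]'
python3 - <<'E'
from h import *
plan([.377,-.2385,.10],rot(-35),n=12)
E
```

```text
time_s: 20.23
tool_pos: [0.5408, -0.1295, 0.1084]
tool_rot: [-179.8, 0.1, 35.7]
force: [-0.0, -0.9, 1.0]
grip_width: 0.0397
grasp_force: 0.0
12 rows of [-0.0151, 0.0088, 0.0007, -0.0002, 0.0003, 0.1028] D 0.197
```

```bash
python3 -m jog '[[-0.0151,0.0088,0.0007,0,0,0.1028,0.05],[-0.0151,0.0088,0.0007,0,0,0.1028,0.05],[-0.0151,0.0088,0.0007,0,0,0.1028,0.05],[-0.0151,0.0088,0.0007,0,0,0.1028,0.05],[-0.0151,0.0088,0.0007,0,0,0.1028,0.05],[-0.0151,0.0088,0.0007,0,0,0.1028,0.05],[-0.0151,0.0088,0.0007,0,0,0.1028,0.05],[-0.0151,0.0088,0.0007,0,0,0.1028,0.05],[-0.0151,0.0088,0.0007,0,0,0.1028,0.05],[-0.0151,0.0088,0.0007,0,0,0.1028,0.05],[-0.0151,0.0088,0.0007,0,0,0.1028,0.05],[-0.0151,0.0088,0.0007,0,0,0.1028,0.05]]'
python3 -m jog '[[0,0,0,0,0,0,0.05],[0,0,0,0,0,0,0.05]]'
python3 - <<'E'
from h import *
im=env.read_camera('wrist'); C=cal('wrist')
# red band pixels
h=cv2.cvtColor(im,cv2.COLOR_BGR2HSV); m=((h[...,0]<6)|(h[...,0]>172))&(h[...,1]>170)&(h[...,2]>90)
n,l,s,c=cv2.connectedComponentsWithStats(m.astype(np.uint8));k=1+s[1:,4].argmax()
print(s[k],c[k]);(cx,cy),wh,an=cv2.minAreaRect(np.argwhere(l==k)[:,::-1].astype(np.float32));print(cx,cy,wh,an)
print('ctr',pt(C,cx,cy,.008))
bx=cv2.boxPoints(((cx,cy),wh,an)); print([pt(C,*b,.010).round(4)[:2].tolist() for b in bx])
cv2.imwrite('pics/w9.png',im)
E
```

```text
time_s: 21.23
tool_pos: [0.3774, -0.2391, 0.1006]
tool_rot: [-180.0, -0.0, -35.3]
force: [-0.0, 0.3, 0.4]
grip_width: 0.05
grasp_force: 0.0
time_s: 21.4
tool_pos: [0.378, -0.239, 0.1006]
tool_rot: [180.0, -0.1, -34.9]
force: [0.4, -1.2, 0.3]
grip_width: 0.0501
grasp_force: 0.0
[242 187  17  31 478] [249.70502092 202.21338912]
250.0 202.0 (30.0, 16.0) 90.0
ctr [ 0.37719857 -0.23509326  0.008     ]
[[0.3919, -0.2374], [0.3844, -0.2482], [0.363, -0.2334], [0.3707, -0.2224]]
```

View pics/w9.png

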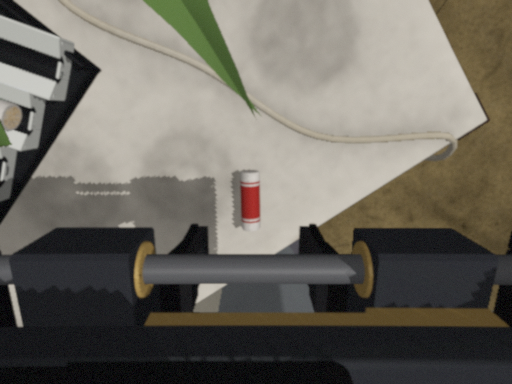

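Red is upright in the image at (250,201), matching yaw −35°. I'll grip it 10 mm off centre so the body keeps clear of the pot at channel 1.

```bash
python3 -m jog '[[0.007,-0.002,0.038,0,0,0,0.04],[0,0,0.038,0,0,0,0.04],[0,0,0.018,0,0,0,0.04],[0,0,0,0,0,0,0.04],[0,0,0,0,0,0,0.005],[0,0,0,0,0,0,0.005],[0,0,0,0,0,0,0.005],[0,0,0,0,0,0,0.005],[0,0,0,0,0,0,0.005],[0,0,0,0,0,0,0.005],[0,0,0,0,0,0,0.005],[0,0,0,0,0,0,0.005]]' 30
python3 - <<'E'
from h import *
p0,R0=cur();print(R0.as_matrix().T@(np.array([.3772,-.2355,.008])-p0))
q=p0+[0,0,.038];plan(q,R0)
a=plan([.47,-.19,.13],rot(0),q,R0)
plan([.5667,-.1612,.085],rot(35.7,0,-5),np.array(a[0]),a[1])
E
```

```text
time_s: 22.45
tool_pos: [0.3855, -0.2415, 0.0067]
tool_rot: [180.0, -0.1, -35.0]
force: [-0.2, 0.4, 6.6]
grip_width: 0.0147
grasp_force: 30.0
[-0.01023302 -0.00019367 -0.00128132]
1 rows of [0.0001, 0.0, -0.038, 0.0, 0.0, 0.0] D 0.038
6 rows of [0.0104, -0.0132, -0.0142, 0.0001, -0.0002, -0.1018] D 0.131
6 rows of [0.017, -0.0008, 0.0076, -0.0141, 0.0045, -0.1038] D 0.11
```

```bash
python3 -m jog '[[0,0,-0.038,0,0,0,0.005],[0.0104,-0.0132,-0.0142,0,0,-0.1018,0.005],[0.0104,-0.0132,-0.0142,0,0,-0.1018,0.005],[0.0104,-0.0132,-0.0142,0,0,-0.1018,0.005],[0.0104,-0.0132,-0.0142,0,0,-0.1018,0.005],[0.0104,-0.0132,-0.0142,0,0,-0.1018,0.005],[0.0104,-0.0132,-0.0142,0,0,-0.1018,0.005]]'
python3 -m jog '[[0.017,-0.0008,0.0076,-0.0141,0.0045,-0.1038,0.005],[0.017,-0.0008,0.0076,-0.0141,0.0045,-0.1038,0.005],[0.017,-0.0008,0.0076,-0.0141,0.0045,-0.1038,0.005],[0.017,-0.0008,0.0076,-0.0141,0.0045,-0.1038,0.005],[0.017,-0.0008,0.0076,-0.0141,0.0045,-0.1038,0.005],[0.017,-0.0008,0.0076,-0.0141,0.0045,-0.1038,0.005],[0,0,0,0,0,0,0.005],[0,0,0,0,0,0,0.005]]'
python3 - <<'E'
from h import *
plan([.5667,-.1612,.055],rot(35.7,0,-5))
im=env.read_camera('wrist'); cv2.imwrite('pics/w10.png',im)
C=cal('wrist'); a=np.array([.812,.584,0])
print('ch1 stop px',proj(C,np.array([.5586,-.167,.031])+a*.0327))
E
```

```text
time_s: 23.03
tool_pos: [0.4698, -0.189, 0.1293]
tool_rot: [-180.0, 0.1, 0.3]
force: [0.8, -0.1, -1.0]
grip_width: 0.0148
grasp_force: 30.0
time_s: 23.7
tool_pos: [0.5654, -0.1595, 0.0826]
tool_rot: [175.2, 0.1, 35.7]
force: [-0.4, 0.1, -0.6]
grip_width: 0.0151
grasp_force: 30.0
1 rows of [0.0001, -0.0002, 0.0277, -0.0028, 0.0014, -0.0001] D 0.028
ch1 stop px [247.64407226 179.61149201]
```

View pics/w10.png

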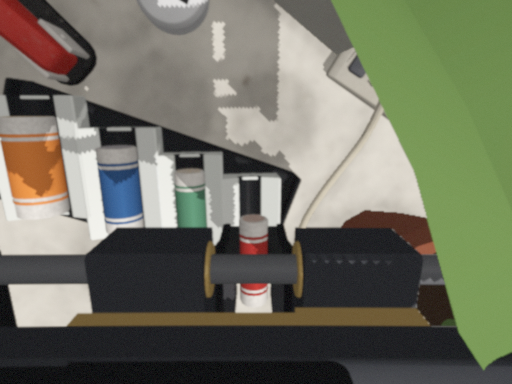

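Red is held straight over channel 1 (stop at (250,178)), and green, blue and orange are seated. I'll lower slowly, watching the force because of the pot.

```bash
python3 -m jog '[[0,0.0005,0.012,0,0,0,0.005],[0,0.0005,0.012,0,0,0,0.005],[0,0,0.006,0,0,0,0.005],[0,0,0,0,0,0,0.005]]'
python3 -m jog '[[0,0,0.005,0,0,0,0.005],[0,0,0.003,0,0,0,0.005],[0,0,0,0,0,0,0.005]]'
python3 -m jog '[[0,0,0.002,0,0,0,0.005],[0,0,0.002,0,0,0,0.005],[0,0,0,0,0,0,0.005]]'
```

```text
time_s: 24.08
tool_pos: [0.566, -0.164, 0.0512]
tool_rot: [175.2, 0.2, 35.6]
force: [-0.5, 0.7, -1.1]
grip_width: 0.015
grasp_force: 30.0
time_s: 24.33
tool_pos: [0.5682, -0.164, 0.0451]
tool_rot: [175.1, 0.1, 35.7]
force: [-0.4, -0.1, -1.1]
grip_width: 0.015
grasp_force: 30.0
time_s: 24.58
tool_pos: [0.5686, -0.1642, 0.0415]
tool_rot: [175.0, 0.0, 35.7]
force: [-0.2, -0.2, -1.1]
grip_width: 0.0153
grasp_force: 30.0
```

```bash
python3 -m jog '[[0,-0.002,0.001,0,0,0,0.005],[0,0,0.0015,0,0,0,0.005],[0,0,0,0,0,0,0.005]]'
python3 -m jog '[[0,0,0.001,0,0,0,0.005],[0,0,0,0,0,0,0.005]]'
```

```text
time_s: 24.83
tool_pos: [0.5675, -0.1626, 0.0388]
tool_rot: [175.0, 0.0, 35.7]
force: [0.1, -0.2, -0.8]
grip_width: 0.0152
grasp_force: 30.0
time_s: 25.0
tool_pos: [0.5677, -0.1629, 0.0379]
tool_rot: [175.0, 0.0, 35.7]
force: [0.4, 0.7, -1.0]
grip_width: 0.0152
grasp_force: 30.0
```

Releasing, rising, then a look.

```bash
python3 -m jog '[[0,0,0,0,0,0,0.024],[0,0,0,0,0,0,0.026],[0,0,0,0,0,0,0.026],[0,0,-0.01,0,0,0,0.028],[0,0,-0.025,0,0,0,0.04],[0,0,-0.025,0,0,0,0.04],[-0.02,0,-0.03,0,0,0,0.04],[-0.02,0,-0.03,0,0,0,0.04],[0,0,0,0,0,0,0.04],[0,0,0,0,0,0,0.04]]'
python3 - <<'E'
from h import *
im=env.read_camera('wrist'); cv2.imwrite('pics/w11.png',cv2.resize(im[60:230,:400],(800,340),interpolation=cv2.INTER_CUBIC))
E
```

```text
time_s: 25.83
tool_pos: [0.5301, -0.1791, 0.1607]
tool_rot: [174.7, -0.1, 35.6]
force: [-0.3, 0.1, -0.6]
grip_width: 0.0401
grasp_force: 0.0
```

View pics/w11.png

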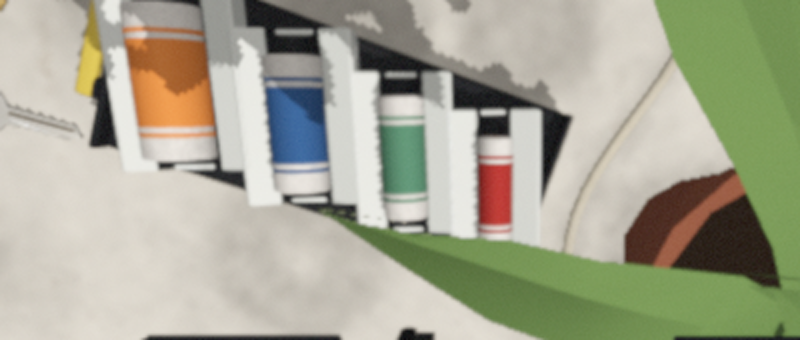

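All four rolls lie in their own grooves between the end stops: orange (170,85), blue (298,125), green (404,160), red (495,185). Each looks within about 3 mm of the middle along its groove. The gripper is clear, so I'm handing in.

```bash
python3 -c "
from cell import env
print(env.sign_off())"
```

```text
the job is handed in; nothing more can be done
None
```

All four coin rolls are stowed in size order (red 1, green 2, blue 3, orange 4) and the job was handed in at about 26 s with no verdict shown; the stapler and tally counter were never touched.

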